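# Return the stray nipple from the sample bin to its stock tray

## Task

In the fittings store, three brass samples stand fixed to the floor of the deep grey bin and one loose brass nipple lies on its side among them. Take the loose nipple out of the bin and put it into the steel tray that already holds a nipple like it (not the tray of elbows), lowering it to the tray floor before letting go. Do not shove the nipple that is already in that tray.

Things in the scene. Friction and masses are not known exactly. Their poses are not given: they have to be found in the camera images.
- stray_center (a point): centre of the loose brass nipple, the only fitting lying on its side in the bin; 20 mm above the bin floor. 64 mm long along its x axis (level): middle 24 an eight-sided collar, 40 across flats, ends threaded, 32 in diameter. It rests on a collar flat, so two flats stand upright, 40 apart. 0.19 to 0.32 kg. At least 60 mm is free from its centre to walls and samples.
- bin: fixed grey plastic bin, open on top, 280 x 280 mm outside, 55 high, walls and floor 5 thick; origin at the centre of its underside, on the table top; z up. Three brass samples are fixed upright on its floor and cannot be removed: a round coupling 50 tall, a nipple like the loose one but standing on end, 64 tall, a domed cap 34 tall.
- nipple_tray: fixed steel tray for nipples, open on top, 220 (x) by 140 (y) mm, 30 high, walls and floor 4 thick; origin at the centre of its underside, on the table top; z up. One nipple lies in its +x half, near x = 70 mm; the half nearer the robot is free: set the other down about x = -40, y = 0. A like tray beside it holds two elbows.
- tray_nipple_center (a point): centre of the nipple that already lies in the nipple tray, the same shape and size as the loose one, 20 above the tray floor; x axis along its length, roughly along the tray's y. It is loose.
Mind the look-alikes: they are no part of the job. Leave any pink or turquoise look-alike of the part that bears stray_center alone.

How it is judged:
By the outcome, as a careful person would: the job done as asked, in the order asked, and still so for the second after the job is handed in, with the robot touching nothing.
It also fails if it takes over 42 s, if anything falls off the work surface, if the arm or the gripper's body presses on something with over 40 N, if the wrist force passes 120 N, or if a joint passes its speed limit or range.

## Robot

A 6-joint arm with a two-finger parallel gripper is mounted at the origin on the work surface. World frame = base frame: x ahead of the robot, y to its left, z up, the work surface at z = 0. Lengths are in mm, angles in degrees, forces in N, time in s.
With the tool pointing down it reaches from about 375 to 925 mm from the base axis. Payload 5.7 kg.
Tool frame: the origin (TCP) lies at the very end of the fingers, on their centre line; the grasp point (between the pads) lies behind it (arm.hold_point_z is the z of the grasp point in the tool frame, in mm); z points along the fingers, y is the line along which they close (so a half turn about z gives the same grasp; the last joint's range is limited). The gripper opens to 85 mm and grips with 20 to 120 N. Pads are 22 mm wide; open, the fingers measure 114 mm over their backs; the gripper's body (76 mm by 85 mm) begins 54 mm behind the grasp point. The pads swing forward as they close: fully open they stand 13 mm farther back than shut.
Start: joints at [-77.985, 20.558, 86.54, -0, 72.909, -6.595], TCP at [191.456, -568.602, 231.267] pointing down, gripper open.
Joint ranges: [-170.27, 170.27], [-57.76, 135], [12.27, 136.19], [-55.21, 235.2], [11.17, 155.16], [-170.74, 170.74]. Speed limits (degrees/s): [136.94, 136.94, 180, 180, 180, 180].

## Interface

Orientations are given as [roll, pitch, yaw] about the fixed x, y, z axes, in that order (R = Rz(yaw) Ry(pitch) Rx(roll)).
In Python, from rig import arm gives the robot as it stands.
- The arm moves only by the tool drive_tool, never from a script. Its argument "rows" is a list of rows, each an object with "xyz": the shift along the world's x, y, z in units of 150 mm (1.0 is 150 mm), a list of three; "turn": the turn, a rotation vector about the world's x, y, z in units of 60 degrees (1.0 is 60 degrees), a list of three; "grip": the finger opening in mm, from 0 to 85.4. A call has 1 to 5 rows; each row shifts and turns the commanded pose from where the row before left it; what a row does not reach is not made up. A row lasts 1/10 s, in which the tool goes at most 50 mm and 8.59 degrees, less where a joint would pass 70% of its speed; a pose out of reach is approached as far as the arm can. A call with a number of a shift or a turn outside -1 to 1 is refused whole. A call with a gripper value outside its range is refused whole. The fingers move at their own pace and stop on an object; "grip_force" is the grip in N (left out, the last holds). Time passes only in rows, so rows that do not move let the fingers close. It gives the time, the measured TCP pose, the force, the opening and the grip force at its end, in the units of the state.
- arm.state(): the state, without advancing time (a new reading comes with each control period).
- arm.capture(name): name is "scene" or "top" or "wrist"; returns the picture (480x640x3 uint8, red, green, blue); there is no depth.
- arm.calibration(name): a dict with "K" (3x3 intrinsics, pixels), "rvec" (rotation vector, rad) and "tvec" (3), from world to camera coordinates, as OpenCV has them; the wrist camera has in their place "mount" (4x4, takes a point from camera to tool coordinates, whose origin is the TCP and whose axes are the flange's). Camera axes: x right, y down, z forward; pixel columns grow to the right and rows downward; lengths in mm; the calibration is good to about 2 mm. A picture is of the moment at which its call begins: read the wrist's pose just before it. calibration takes no time and is no camera call.
- arm.close_job(): hands the job in; it is judged then, once.
Trained networks look in the newest picture that a camera, given by its name, has taken for a name from the list of things; names that differ only in an ending like _2 or _b are one class to them, and where a whole thing is asked for, a point or a joint stands for the part that bears it (a point fixed in the world has none). Each returns a list of dicts, best first, with "conf" (0 to 1); they miss things now and then, are a little off and sometimes report something else, mostly with a low value. They report only what shows in the picture. A call takes as long as a camera call. They do not tell look-alikes from the thing itself.
- arm.boxes_of(thing, camera): "bbox" ([left, top, width, height] in pixels, round what is visible of it).
The state is a dict: "t": time; "joint_positions": joint angles; "qd": joint speeds; "effort": joint torques, N m; "eef_pos": TCP position; "tcp_rot": TCP orientation; "contact_force": force on the tool from outside, world axes, zero at the start; "ft_torque": the same for the moment, N m; "finger_gap": finger opening in mm; "finger_force": force on a finger pad.
Only numpy, scipy, OpenCV 4.12 (cv2) and the standard library are available. Lean on these libraries where they do the work, as an engineer would, in place of code of your own. Each camera call takes 0.05 s, during which the arm holds its last target. There are 200 camera calls.

## Working session

There is one attempt and no reset: what is moved stays moved. The work goes in short steps, Python scripts to look and compute and a tool call to move; the robot and the scene stay as the last step left them, time stands still between calls to the robot, and variables do not carry over. Pictures are saved under pics/ and viewed, at most 10 in all, crops included, and the job is handed in when it is done.

Besides the shell and the picture viewer there is one more tool, called after "Emit:" in YAML: its name, and indented under it one key for each argument. drive_tool: Moves the arm, as the interface text tells. Its arguments: {"type":"object","properties":{"rows":{"type":"array","items":{"type":"object","properties":{"xyz":{"type":"array","items":{"type":"number"}},"turn":{"type":"array","items":{"type":"number"}},"grip":{"type":"number"}}}},"grip_force":{"type":"number"}},"required":["rows"]}

```bash
ls; mkdir -p pics; python3 - <<'E'
from rig import arm
import cv2
print(arm.state(), arm.hold_point_z)
for n in ("top","scene"):
    im=arm.capture(n); cv2.imwrite(f"pics/{n}1.png",im[:,:,::-1])
    for t in ("stray_center","bin","nipple_tray","tray_nipple_center"):
        print(n,t,[(b["bbox"],round(b["conf"],2)) for b in arm.boxes_of(t,n)])
E
```

```text
pics
{'t': 0.0, 'joint_positions': array([-7.79842748e+01,  2.05985493e+01,  8.65994990e+01,  5.70956440e-04,
        7.29096853e+01, -6.59674940e+00]), 'qd': array([-0.01311481, -0.09625458, -0.07469592,  0.00263001, -0.04586917,
        0.03871658]), 'effort': array([ 3.25095258e-03, -5.27613223e+01, -2.78618753e+01, -7.91738967e-05,
        1.29737158e-02, -3.66221161e-05]), 'eef_pos': array([ 191.33050551, -567.94562329,  230.44382144]), 'tcp_rot': array([-1.79893042e+02, -1.29183296e-02,  1.86122942e+01]), 'contact_force': array([-0.27262597,  0.22224143, -0.80003614]), 'ft_torque': array([-0.00845591,  0.01438019,  0.04028337]), 'finger_force': 0.0, 'finger_gap': 85.535133189545} -18.700000000000003
top stray_center [([192.6, 332.3, 29.7, 32.4], 0.87), ([249.3, 245.7, 28.8, 31.4], 0.65), ([333.3, 278.9, 30.7, 33.6], 0.58)]
top bin [([145.9, 153.6, 161.3, 157.1], 0.76), ([468.4, 192.5, 40.1, 24.9], 0.66)]
top nipple_tray []
top tray_nipple_center [([467.7, 197.9, 39.5, 21.7], 0.94)]
scene stray_center [([371.6, 214.2, 19.0, 37.9], 0.89), ([275.9, 201.1, 33.3, 31.3], 0.72), ([395.0, 153.3, 35.8, 19.8], 0.65)]
scene bin [([338.6, 176.8, 188.3, 157.2], 0.59)]
scene nipple_tray [([86.9, 226.5, 104.0, 123.3], 0.91)]
scene tray_nipple_center [([119.4, 305.2, 43.2, 27.9], 0.85)]
```

View pics/top1.png

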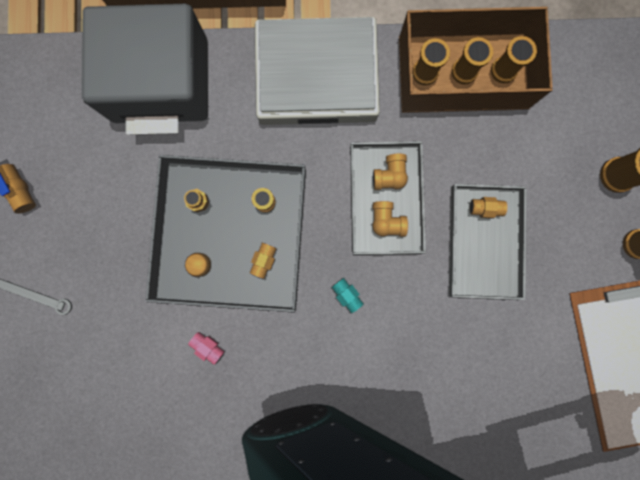

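View pics/scene1.png

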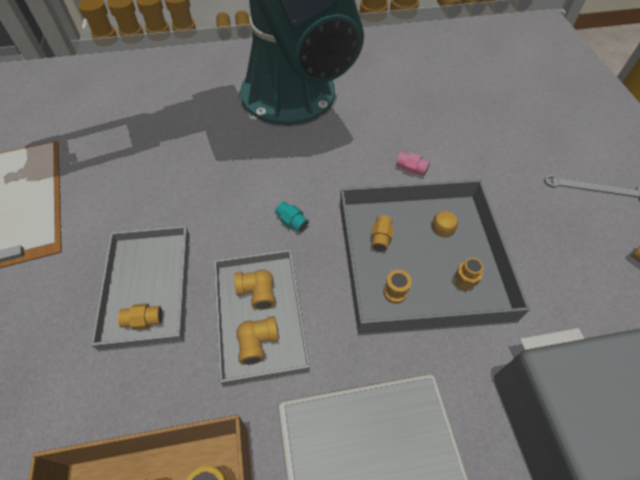

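The top view shows these things that could be mistaken for the target:
- Loose nipple on its side in the bin, at (263,260). This fits the description and is my choice.
- Standing coupling or nipple, at (262,200) and (196,199).
- Cap, at (197,264).
- Pink look-alike at (206,348) and turquoise look-alike at (348,295), both outside the bin.
- The nipple already in the tray, at (489,207).

The nipple tray is the right-hand one, about (487,242).

```bash
cat > h.py <<'E'
import numpy as np, cv2
from rig import arm
def ray(uv,cal,R=None,t=None):
    K=np.array(cal["K"],float)
    d=cv2.undistortPoints(np.array([[uv]],float),K,None)[0,0]
    return np.array([d[0],d[1],1.])
def ground(uv,z,name="top"):
    c=arm.calibration(name); R=cv2.Rodrigues(np.array(c["rvec"],float))[0]; t=np.array(c["tvec"],float).ravel()
    C=-R.T@t; d=R.T@ray(uv,c); return C+d*(z-C[2])/d[2]
def brass(im,box):
    x,y,w,h=box; hsv=cv2.cvtColor(im[y:y+h,x:x+w],cv2.COLOR_RGB2HSV)
    m=cv2.inRange(hsv,(8,110,60),(30,255,255))
    n,l,s,c=cv2.connectedComponentsWithStats(m); i=1+np.argmax(s[1:,4])
    r=cv2.minAreaRect(np.argwhere(l==i)[:,::-1].astype(np.float32)+[x,y] if 0 else (np.argwhere(l==i)[:,::-1]+[x,y]).astype(np.float32))
    return r,cv2.boxPoints(r)
E
python3 - <<'E'
from h import *
im=arm.capture("top")
for nm,box,z in (("stray",(242,235,45,52),25),("tray",(462,188,52,36),24)):
    r,p=brass(im,box); w=np.array([ground(q,z) for q in p])
    e=[w[1]-w[0],w[2]-w[1]]; L=max(e,key=np.linalg.norm)
    print(nm,r,w.mean(0).round(1),[round(np.linalg.norm(a)) for a in e],np.degrees(np.arctan2(L[1],L[0])))
for n,q in (("tray",[(452,186),(523,188),(523,298),(450,297)]),): print([ground(a,30).round(0) for a in q])
print([ground(a,55).round(0) for a in [(162,158),(304,167),(295,309),(149,299)]])
# scene check
im=arm.capture("scene")
r,p=brass(im,(360,205,40,55)); print(ground(r[0],25,"scene"))
t=arm.capture("top")
c=np.hstack([cv2.resize(t[230:290,235:295],(390,390),interpolation=2),cv2.resize(t[180:240,455:515],(390,390),interpolation=2)])
cv2.imwrite("pics/c.png",c[:,:,::-1])
E
```

```text
stray ((262.4655456542969, 260.413818359375), (19.827274322509766, 32.95792007446289), 23.198591232299805) [464.3 114.1  25. ] [64, 39] -24.193645271439255
tray ((489.291015625, 207.2991943359375), (33.769832611083984, 19.917863845825195), 5.19442892074585) [ 556.8 -330.8   24. ] [39, 66] -96.7170012396779
[array([ 600., -258.,   30.]), array([ 592., -396.,   30.]), array([ 379., -385.,   30.]), array([ 385., -245.,   30.])]
[array([663., 298.,  55.]), array([639.,  28.,  55.]), array([371.,  51.,  55.]), array([397., 323.,  55.])]
[463.14337387 116.26355831  25.        ]
```

View pics/c.png

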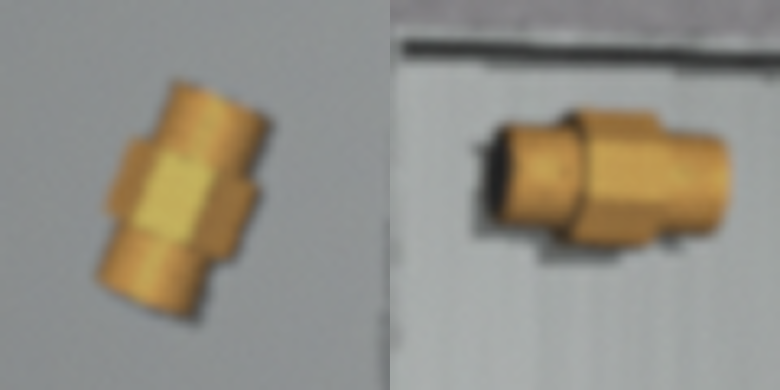

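The crop shows the loose nipple on its side in the bin, collar at about (263,260) in the full image and axis about -22°. The right half shows the tray nipple, which is the one not to disturb. My choice stands, so I'm moving.

Emit:
drive_tool:
  rows:
    - {"xyz": [0.25,0.2,0],"turn": [0,0,-0.14],"grip": 70}
    - {"xyz": [0.25,0.2,0],"turn": [0,0,-0.14],"grip": 70}
    - {"xyz": [0.25,0.2,0],"turn": [0,0,-0.14],"grip": 70}
    - {"xyz": [0.25,0.2,0],"turn": [0,0,-0.14],"grip": 70}
    - {"xyz": [0.25,0.2,0],"turn": [0,0,-0.14],"grip": 70}

```text
t: 1.15
eef_pos: [374.4, -422.5, 231.5]
tcp_rot: [180.0, -0.0, -22.4]
contact_force: [0.3, -0.2, 1.0]
finger_gap: 70.0
finger_force: 0.0
```

Emit:
drive_tool:
  rows:
    - {"xyz": [0.1,0.3,0],"turn": [0,0,0],"grip": 70}
    - {"xyz": [0.1,0.3,0],"turn": [0,0,0],"grip": 70}
    - {"xyz": [0.1,0.3,0],"turn": [0,0,0],"grip": 70}
    - {"xyz": [0.1,0.3,0],"turn": [0,0,0],"grip": 70}
    - {"xyz": [0.1,0.3,0],"turn": [0,0,0],"grip": 70}

```text
t: 1.65
eef_pos: [448.6, -196.9, 231.5]
tcp_rot: [-180.0, -0.0, -22.1]
contact_force: [1.0, 0.0, -0.2]
finger_gap: 70.2
finger_force: 0.0
```

Emit:
drive_tool:
  rows:
    - {"xyz": [0,0.3,0],"turn": [0,0,0],"grip": 70}
    - {"xyz": [0,0.3,0],"turn": [0,0,0],"grip": 70}
    - {"xyz": [0,0.3,0],"turn": [0,0,0],"grip": 70}
    - {"xyz": [0,0.3,0],"turn": [0,0,0],"grip": 70}
    - {"xyz": [0,0.3,0],"turn": [0,0,0],"grip": 70}

```text
t: 2.15
eef_pos: [448.1, 28.1, 231.6]
tcp_rot: [-180.0, -0.1, -22.1]
contact_force: [1.1, 0.8, -0.7]
finger_gap: 69.8
finger_force: 0.0
```

Emit:
drive_tool:
  rows:
    - {"xyz": [0,0.2,0],"turn": [0,0,0],"grip": 70}
    - {"xyz": [0,0.2,0],"turn": [0,0,0],"grip": 70}
    - {"xyz": [0,0,0],"turn": [0,0,0],"grip": 70}
    - {"xyz": [0,0,0],"turn": [0,0,0],"grip": 70}

```text
t: 2.55
eef_pos: [448.1, 86.7, 231.4]
tcp_rot: [180.0, -0.0, -21.9]
contact_force: [-0.5, 0.0, 0.4]
finger_gap: 69.7
finger_force: 0.0
```

```bash
cat >> h.py <<'E'
from scipy.spatial.transform import Rotation as Ro
def wpose():
    s=arm.state(); T=np.eye(4); T[:3,:3]=Ro.from_euler("xyz",s["tcp_rot"],degrees=True).as_matrix(); T[:3,3]=s["eef_pos"]
    return T@np.array(arm.calibration("wrist")["mount"])
def wground(uv,z,T):
    d=T[:3,:3]@ray(uv,arm.calibration("wrist")); C=T[:3,3]; return C+d*(z-C[2])/d[2]
E
python3 - <<'E'
from h import *
T=wpose(); im=arm.capture("wrist"); cv2.imwrite("pics/w1.png",im[:,:,::-1])
print([(b["bbox"],b["conf"]) for b in arm.boxes_of("stray_center","wrist")])
K=np.array(arm.calibration("wrist")["K"]); p=np.linalg.inv(T)@[463.5,115,25,1]; p=K@p[:3]; print(p[:2]/p[2])
np.savez("w1.npz",T=T)
E
```

```text
[([226.3, 342.0, 61.5, 42.8], 0.98), ([265.3, 171.7, 45.1, 64.7], 0.85), ([425.8, 176.4, 71.6, 59.9], 0.71)]
[286.07483448 205.19560158]
```

View pics/w1.png

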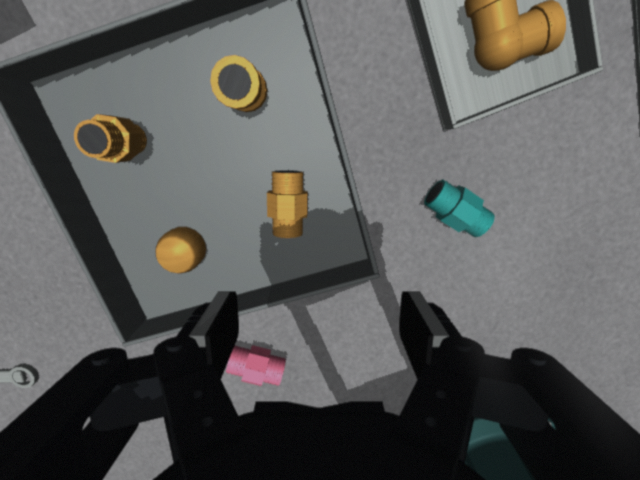

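The wrist view shows the loose nipple upright in the image, centre about (288,204), so tool yaw -22° already matches its axis. The bin's near wall runs from (130,335) to (375,270).

```bash
python3 - <<'E'
from h import *
T=np.load("w1.npz")["T"]
for uv,z in (((288,204),25),((288.5,172),25),((288,237),25),((375,270),55),((130,335),55)): print(wground(uv,z,T).round(1))
E
```

```text
[463.9 112.7  25. ]
[493.2  99.5  25. ]
[431.8 126.6  25. ]
[375.8  54.8  55. ]
[402.7 315.7  55. ]
```

Emit:
drive_tool:
  rows:
    - {"xyz": [0.105,0.179,0],"turn": [0,0,-0.025],"grip": 70}
    - {"xyz": [0,0,-0.25],"turn": [0,0,0],"grip": 70}
    - {"xyz": [0,0,-0.25],"turn": [0,0,0],"grip": 70}
    - {"xyz": [0,0,-0.3],"turn": [0,0,0],"grip": 70}
    - {"xyz": [0,0,0],"turn": [0,0,0],"grip": 70}

```text
t: 3.15
eef_pos: [459.7, 111.6, 107.0]
tcp_rot: [179.7, 0.5, -23.7]
contact_force: [-1.3, -0.2, -0.7]
finger_gap: 70.0
finger_force: 0.0
```

```bash
python3 - <<'E'
from h import *
T=wpose(); s=arm.state();print(s["eef_pos"],s["tcp_rot"]); im=arm.capture("wrist"); cv2.imwrite("pics/w2.png",im[:,:,::-1])
np.savez("w2.npz",T=T)
print([(b["bbox"],b["conf"]) for b in arm.boxes_of("stray_center","wrist")])
E
```

```text
[459.6682131  111.55952845 106.97531624] [179.70081851   0.52179514 -23.65188122]
[([513.2, 193.2, 115.7, 86.0], 0.96), ([279.6, 187.1, 64.4, 104.3], 0.93)]
```

View pics/w2.png

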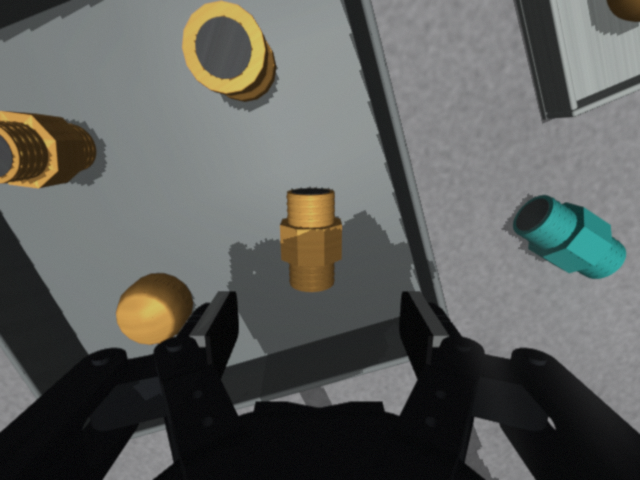

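The nipple centre is about (311,240) and upright in the image. The fingers are spread evenly about column 319.

```bash
python3 - <<'E'
from h import *
T=np.load("w2.npz")["T"]
for uv in ((311.5,240),(311,191),(312,290)): print(wground(uv,25,T).round(1))
E
```

```text
[463.7 113.3  25. ]
[494.1 100.2  25. ]
[429.8 128.   25. ]
```

Emit:
drive_tool:
  rows:
    - {"xyz": [0.026,0.011,-0.2],"turn": [0,0,0],"grip": 70}
    - {"xyz": [0,0,-0.2],"turn": [0,0,0],"grip": 70}
    - {"xyz": [0,0,0],"turn": [0,0,0],"grip": 70}
    - {"xyz": [0,0,0],"turn": [0,0,0],"grip": 70}

```text
t: 3.65
eef_pos: [469.1, 114.7, 53.1]
tcp_rot: [-179.9, -0.1, -23.6]
contact_force: [0.7, 0.4, 0.0]
finger_gap: 70.1
finger_force: 0.0
```

Emit:
drive_tool:
  rows:
    - {"xyz": [-0.034,-0.009,-0.1],"turn": [0,0,0],"grip": 70}
    - {"xyz": [0,0,-0.1],"turn": [0,0,0],"grip": 70}
    - {"xyz": [0,0,-0.073],"turn": [0,0,0],"grip": 70}
    - {"xyz": [0,0,0],"turn": [0,0,0],"grip": 70}
    - {"xyz": [0,0,0],"turn": [0,0,0],"grip": 70}

```text
t: 4.15
eef_pos: [463.6, 113.6, 11.3]
tcp_rot: [-180.0, -0.1, -23.5]
contact_force: [0.2, 0.4, 0.5]
finger_gap: 70.2
finger_force: 0.0
```

Emit:
drive_tool:
  rows:
    - {"xyz": [0,0,0],"turn": [0,0,0],"grip": 30}
    - {"xyz": [0,0,0],"turn": [0,0,0],"grip": 30}
    - {"xyz": [0,0,0],"turn": [0,0,0],"grip": 30}
    - {"xyz": [0,0,0],"turn": [0,0,0],"grip": 30}
    - {"xyz": [0,0,0],"turn": [0,0,0],"grip": 30}
  grip_force: 50

```text
t: 4.65
eef_pos: [463.4, 113.6, 11.2]
tcp_rot: [-180.0, -0.1, -23.5]
contact_force: [-1.6, 0.7, 8.0]
finger_gap: 39.3
finger_force: 49.6
```

Emit:
drive_tool:
  rows:
    - {"xyz": [0,0,0],"turn": [0,0,0],"grip": 30}
    - {"xyz": [0,0,0],"turn": [0,0,0],"grip": 30}
    - {"xyz": [0,0,0.1],"turn": [0,0,0],"grip": 30}
    - {"xyz": [0,0,0.1],"turn": [0,0,0],"grip": 30}
    - {"xyz": [0,0,0.0],"turn": [0,0,0],"grip": 30}

```text
t: 5.15
eef_pos: [463.9, 113.7, 41.7]
tcp_rot: [-179.9, -0.2, -23.5]
contact_force: [1.7, 0.4, -2.7]
finger_gap: 39.0
finger_force: 51.7
```

Emit:
drive_tool:
  rows:
    - {"xyz": [0,0,0.2],"turn": [0,0,0],"grip": 30}
    - {"xyz": [0,0,0.25],"turn": [0,0,0],"grip": 30}
    - {"xyz": [0,-0.1,0.2],"turn": [0,0,0],"grip": 30}
    - {"xyz": [0,-0.2,0],"turn": [0,0,0],"grip": 30}
    - {"xyz": [0,-0.25,0],"turn": [0,0,0],"grip": 30}

```text
t: 5.65
eef_pos: [463.4, 30.9, 138.5]
tcp_rot: [-179.9, -0.1, -23.4]
contact_force: [0.6, 0.0, -1.7]
finger_gap: 38.9
finger_force: 51.6
```

Emit:
drive_tool:
  rows:
    - {"xyz": [0,-0.25,0],"turn": [0,0,0.07],"grip": 30}
    - {"xyz": [0,-0.25,0],"turn": [0,0,0.07],"grip": 30}
    - {"xyz": [0,-0.25,0],"turn": [0,0,0.07],"grip": 30}
    - {"xyz": [0,-0.25,0],"turn": [0,0,0.07],"grip": 30}
    - {"xyz": [-0.05,-0.25,0],"turn": [0,0,0.06],"grip": 30}

```text
t: 6.15
eef_pos: [455.6, -158.2, 137.3]
tcp_rot: [180.0, -0.0, -3.0]
contact_force: [0.2, -0.5, -1.6]
finger_gap: 38.9
finger_force: 51.6
```

Emit:
drive_tool:
  rows:
    - {"xyz": [-0.05,-0.25,0],"turn": [0,0,0],"grip": 30}
    - {"xyz": [0,-0.25,0],"turn": [0,0,0],"grip": 30}
    - {"xyz": [0,-0.2,0],"turn": [0,0,0],"grip": 30}
    - {"xyz": [0,-0.1,0],"turn": [0,0,0],"grip": 30}
    - {"xyz": [0,0,0],"turn": [0,0,0],"grip": 30}

```text
t: 6.65
eef_pos: [447.7, -278.2, 137.3]
tcp_rot: [180.0, -0.0, -3.3]
contact_force: [0.2, -0.0, -2.0]
finger_gap: 39.5
finger_force: 51.6
```

Emit:
drive_tool:
  rows:
    - {"xyz": [0,0,0],"turn": [0,0,0],"grip": 30}
    - {"xyz": [0,0,0],"turn": [0,0,0],"grip": 30}

```text
t: 6.85
eef_pos: [447.2, -274.8, 137.4]
tcp_rot: [-179.9, 0.1, -3.1]
contact_force: [0.1, 0.2, -2.5]
finger_gap: 39.1
finger_force: 51.6
```

```bash
python3 - <<'E'
from h import *
T=wpose(); im=arm.capture("wrist"); cv2.imwrite("pics/w3.png",im[:,:,::-1]); np.savez("w3.npz",T=T)
s=arm.state();print(s["finger_gap"],s["finger_force"],s["joint_positions"])
E
```

```text
38.72489766917125 51.584492382535245 [-3.91194120e+01  2.06967256e+01  1.01864563e+02  2.82970089e-02
  5.75198548e+01  5.39400667e+01]
```

View pics/w3.png

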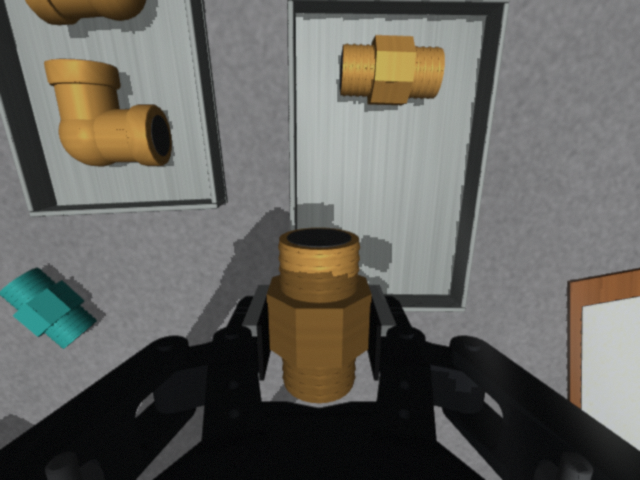

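The nipple is held level on its collar. The nipple tray is ahead, with rim corners at (291,3), (506,4) and (463,308) and the resident nipple at (393,70).

```bash
python3 - <<'E'
from h import *
T=np.load("w3.npz")["T"]
a,b,c=[wground(u,30,T) for u in ((291,3),(506,4),(463,308))]
print(a,b,c,np.linalg.norm(a-b),np.linalg.norm(b-c)); m=(a+c)/2; ex=(b-c)/np.linalg.norm(b-c)
print("centre",m,"target",m-40*ex,np.degrees(np.arctan2(ex[1],ex[0])), wground((393,70),24,T))
E
```

```text
[ 598.06794773 -266.13002314   30.        ] [ 590.18076443 -400.19445676   30.        ] [ 380.18060409 -386.75490846   30.        ] 134.29623979255317 210.42977166093058
centre [ 489.12427591 -326.4424658    30.        ] target [ 449.20593951 -323.88778008   30.        ] -3.6618100497742114 [ 557.31613491 -331.19549425   24.        ]
```

Emit:
drive_tool:
  rows:
    - {"xyz": [0.013,-0.2,0],"turn": [0,0,0],"grip": 30}
    - {"xyz": [0,-0.115,0],"turn": [0,0,0],"grip": 30}
    - {"xyz": [0,0,-0.15],"turn": [0,0,0],"grip": 30}
    - {"xyz": [0,0,-0.15],"turn": [0,0,0],"grip": 30}
    - {"xyz": [0,0,0],"turn": [0,0,0],"grip": 30}

```text
t: 7.4
eef_pos: [447.9, -321.9, 90.4]
tcp_rot: [-179.8, 0.2, -3.2]
contact_force: [-1.2, 0.4, -2.3]
finger_gap: 39.0
finger_force: 51.5
```

Emit:
drive_tool:
  rows:
    - {"xyz": [0,0,0],"turn": [0,0,0],"grip": 30}
    - {"xyz": [0,0,0],"turn": [0,0,0],"grip": 30}

```text
t: 7.6
eef_pos: [450.4, -324.1, 93.9]
tcp_rot: [180.0, -0.1, -3.1]
contact_force: [0.3, 0.5, -1.3]
finger_gap: 38.7
finger_force: 51.5
```

93.9 → about 18 mm.

Emit:
drive_tool:
  rows:
    - {"xyz": [0,0.01,-0.2],"turn": [0,0,0],"grip": 30}
    - {"xyz": [0,0,-0.2],"turn": [0,0,0],"grip": 30}
    - {"xyz": [0,0,-0.1],"turn": [0,0,0],"grip": 30}
    - {"xyz": [0,0,0],"turn": [0,0,0],"grip": 30}
    - {"xyz": [0,0,0],"turn": [0,0,0],"grip": 30}

```text
t: 8.1
eef_pos: [450.4, -322.7, 18.8]
tcp_rot: [180.0, -0.1, -3.1]
contact_force: [-0.0, 0.5, -1.5]
finger_gap: 39.0
finger_force: 51.5
```

Emit:
drive_tool:
  rows:
    - {"xyz": [0,0,-0.02],"turn": [0,0,0],"grip": 30}
    - {"xyz": [0,0,-0.01],"turn": [0,0,0],"grip": 30}
    - {"xyz": [0,0,0],"turn": [0,0,0],"grip": 30}
    - {"xyz": [0,0,0],"turn": [0,0,0],"grip": 30}

```text
t: 8.5
eef_pos: [449.8, -322.4, 13.7]
tcp_rot: [180.0, -0.0, -3.1]
contact_force: [-0.2, 0.2, -2.4]
finger_gap: 38.8
finger_force: 51.5
```

Emit:
drive_tool:
  rows:
    - {"xyz": [0,0,-0.01],"turn": [0,0,0],"grip": 30}
    - {"xyz": [0,0,-0.01],"turn": [0,0,0],"grip": 30}
    - {"xyz": [0,0,0],"turn": [0,0,0],"grip": 30}
    - {"xyz": [0,0,0],"turn": [0,0,0],"grip": 30}

```text
t: 8.9
eef_pos: [449.7, -322.3, 10.3]
tcp_rot: [-180.0, -0.0, -3.1]
contact_force: [-0.6, -0.1, -2.2]
finger_gap: 39.1
finger_force: 51.7
```

Emit:
drive_tool:
  rows:
    - {"xyz": [0,0,-0.007],"turn": [0,0,0],"grip": 30}
    - {"xyz": [0,0,0],"turn": [0,0,0],"grip": 30}
    - {"xyz": [0,0,0],"turn": [0,0,0],"grip": 30}

```text
t: 9.2
eef_pos: [449.7, -322.3, 10.2]
tcp_rot: [180.0, -0.0, -3.1]
contact_force: [-0.9, 1.0, 8.8]
finger_gap: 39.0
finger_force: 53.0
```

Contact with the floor at z = 10.2, which matches the prediction. I'll open part way, so the fingers stay clear of the resident nipple.

Emit:
drive_tool:
  rows:
    - {"xyz": [0,0,0],"turn": [0,0,0],"grip": 44}
    - {"xyz": [0,0,0],"turn": [0,0,0],"grip": 50}
    - {"xyz": [0,0,0],"turn": [0,0,0],"grip": 58}
    - {"xyz": [0,0,0],"turn": [0,0,0],"grip": 62}
    - {"xyz": [0,0,0],"turn": [0,0,0],"grip": 62}

```text
t: 9.7
eef_pos: [449.6, -322.2, 9.1]
tcp_rot: [-180.0, 0.0, -3.1]
contact_force: [0.4, -0.2, -0.1]
finger_gap: 61.8
finger_force: 0.0
```

Emit:
drive_tool:
  rows:
    - {"xyz": [0,0,0.1],"turn": [0,0,0],"grip": 62}
    - {"xyz": [0,0,0.2],"turn": [0,0,0],"grip": 62}
    - {"xyz": [0,0,0.3],"turn": [0,0,0],"grip": 62}
    - {"xyz": [0,0,0.3],"turn": [0,0,0],"grip": 62}
    - {"xyz": [0,0,0.2],"turn": [0,0,0],"grip": 62}

```text
t: 10.2
eef_pos: [450.4, -322.9, 177.3]
tcp_rot: [179.9, -0.1, -3.1]
contact_force: [-0.1, 0.2, 0.2]
finger_gap: 61.9
finger_force: 0.0
```

Emit:
drive_tool:
  rows:
    - {"xyz": [-0.2,0,0.1],"turn": [0,0,0],"grip": 62}
    - {"xyz": [0,0,0],"turn": [0,0,0],"grip": 62}
    - {"xyz": [0,0,0],"turn": [0,0,0],"grip": 62}

```text
t: 10.5
eef_pos: [419.5, -322.2, 189.5]
tcp_rot: [180.0, -0.0, -3.2]
contact_force: [-0.3, -0.3, -0.1]
finger_gap: 62.3
finger_force: 0.0
```

```bash
python3 - <<'E'
from h import *
im=arm.capture("wrist"); cv2.imwrite("pics/w4.png",im[:,:,::-1])
E
```

```text
(no output)
```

View pics/w4.png

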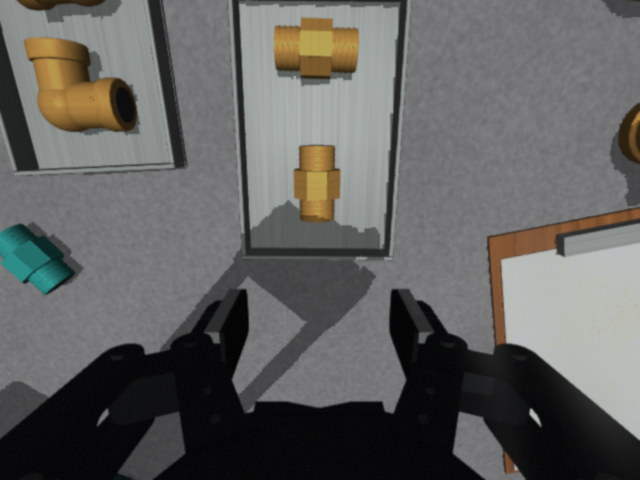

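The placed nipple lies flat in the near half of the tray at (317,183). The resident one sits undisturbed at (316,48), and the gripper is clear of everything.

```bash
python3 -c "
from rig import arm
print(arm.close_job())"
```

```text
the job is handed in; nothing more can be done
None
```

The loose nipple is out of the bin and lying on the floor of the nipple tray's near half, lowered until it touched before release; the nipple already there was not disturbed, and the job was handed in at about 10.5 s.

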